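# Find the uncaught cover of the drop box and push it in

### The job

Three of the four identical steel covers in the top of the drop box are held by hidden catches; one is not. Press lightly on the thumb marks of the covers, one after another, until you find the one that rocks, then push that cover down into the box until it stands well open, and leave it open. Only push with the fingers: do not pick up, carry or knock over anything, and leave the copper parts and all else where they stand.

Things in the scene. Friction and masses are not known exactly. Their poses are not given: they have to be found in the camera images.
- dropbox: fixed grey sheet-steel drop box, 160 (x) x 480 (y) x 90 mm tall. Origin: centre of its underside; x points across it away from the robot, y along the row of covers. Four identical flush steel covers, 115 mm apart, lie in its flat top (cover1 at the +y end), with 36 mm ribs between. Below each cover are at least 60 mm of free depth. Three covers are caught, one is free; which one differs from run to run
- cover1 (a joint): tilt (rad) of cover 1, a plate 90 (box x) x 75 x 4 mm; 0 = flush. It turns on a pin along box y (dark line), 60 mm in from its edge nearest the robot; positive: that edge sinks into the box, the far edge rises; stop at 1.0. If caught it gives under 1 mm at 20 N on the mark. If free it turns from about 2.5 N on the mark and stays at whatever tilt it is left (pin friction)
- cover1_mark (a point): centre of the thumb mark on cover 1, a ring 24 mm across on its upper face, on its mid line, 20 mm from the edge nearest the robot and 40 mm from the pin; 90 mm above the bench when flush; moves with the cover
- cover2 (a joint): tilt (rad) of cover 2, a plate 90 (box x) x 75 x 4 mm; 0 = flush. It turns on a pin along box y (dark line), 60 mm in from its edge nearest the robot; positive: that edge sinks into the box, the far edge rises; stop at 1.0. If caught it gives under 1 mm at 20 N on the mark. If free it turns from about 2.5 N on the mark and stays at whatever tilt it is left (pin friction)
- cover2_mark (a point): centre of the thumb mark on cover 2, a ring 24 mm across on its upper face, on its mid line, 20 mm from the edge nearest the robot and 40 mm from the pin; 90 mm above the bench when flush; moves with the cover
- cover3 (a joint): tilt (rad) of cover 3, a plate 90 (box x) x 75 x 4 mm; 0 = flush. It turns on a pin along box y (dark line), 60 mm in from its edge nearest the robot; positive: that edge sinks into the box, the far edge rises; stop at 1.0. If caught it gives under 1 mm at 20 N on the mark. If free it turns from about 2.5 N on the mark and stays at whatever tilt it is left (pin friction)
- cover3_mark (a point): centre of the thumb mark on cover 3, a ring 24 mm across on its upper face, on its mid line, 20 mm from the edge nearest the robot and 40 mm from the pin; 90 mm above the bench when flush; moves with the cover
- cover4 (a joint): tilt (rad) of cover 4, a plate 90 (box x) x 75 x 4 mm; 0 = flush. It turns on a pin along box y (dark line), 60 mm in from its edge nearest the robot; positive: that edge sinks into the box, the far edge rises; stop at 1.0. If caught it gives under 1 mm at 20 N on the mark. If free it turns from about 2.5 N on the mark and stays at whatever tilt it is left (pin friction)
- cover4_mark (a point): centre of the thumb mark on cover 4, a ring 24 mm across on its upper face, on its mid line, 20 mm from the edge nearest the robot and 40 mm from the pin; 90 mm above the bench when flush; moves with the cover
- copper_stack: stack of copper plates in one block, 36 x 36 x 22 mm, on the deck's far strip behind the covers; origin at the centre of its underside. Bystander
- bush_a: copper flanged bush, 26 mm across, 22 mm tall, standing on the rib between cover1 and cover2; origin at the centre of its underside. Bystander
- bush_b: the same kind of bush, on the rib between cover3 and cover4. Bystander
- plate_stack: stack of copper plates in one block, 60 x 60 x 32 mm, on the bench left of the box; origin at the centre of its underside. Bystander
- screwdriver: screwdriver about 200 mm long lying on the bench right of the box, handle towards the robot. Bystander
- flux_jar: jar, 56 mm across, 80 mm tall, beyond the box; origin at the centre of its underside. Bystander
- mug: white mug, 80 mm across, 90 mm tall, beyond the box; origin at the centre of its underside. Bystander

How it is judged (in metres and radians):
At the end, for the whole second after the job is handed in: The free cover is tilted more than 0.6 rad (about 35 degrees) into the box and at rest, the other three are flush (under 0.06 rad), and the robot is clear of everything (((value of joint cover1 above 0.6 rad and value of joint each of cover2, cover3, cover4 below 0.06 rad) or (value of joint cover2 above 0.6 rad and value of joint each of cover1, cover3, cover4 below 0.06 rad) or (value of joint cover3 above 0.6 rad and value of joint each of cover1, cover2, cover4 below 0.06 rad) or (value of joint cover4 above 0.6 rad and value of joint each of cover1, cover2, cover3 below 0.06 rad)) and velocity of joint cover1 between -0.05 and 0.05 rad/s and velocity of joint cover2 between -0.05 and 0.05 rad/s and velocity of joint cover3 between -0.05 and 0.05 rad/s and velocity of joint cover4 between -0.05 and 0.05 rad/s); the robot touches nothing.
It fails at once if a loose thing on or around the box is moved more than 30 mm (distance of any of copper_stack, bush_a, bush_b, plate_stack, screwdriver, flux_jar, mug from where it was at the start of the episode above 0.03 m).
It fails at once if a loose thing is lifted more than 20 mm (height (world z) of any of copper_stack, bush_a, bush_b above 0.11 m or height (world z) of any of plate_stack, screwdriver, flux_jar, mug above 0.02 m).
It fails at once if a loose thing is tipped over (angle between any of copper_stack, bush_a, bush_b, plate_stack, flux_jar, mug's own z axis and vertical above 0.5 rad).
It fails at once if the box or a cover is pressed with more than 60 N (contact force between any of the arm, the fingers and dropbox above 60 N).
It also fails if it takes over 51 s, if anything falls off the work surface, if the arm or the gripper's body presses on something with over 40 N, if the wrist force passes 120 N, or if a joint passes its speed limit or range.

### The arm

A 6-joint arm with a two-finger parallel gripper is mounted at the origin on the work surface. World frame = base frame: x ahead of the robot, y to its left, z up, the work surface at z = 0. Lengths are in m, angles in degrees, forces in N, time in s.
With the tool pointing down it reaches from about 0.25 to 0.725 m from the base axis. Payload 9.7 kg.
Tool frame: the origin (TCP) lies between the finger pads; the fingertips stand 11 mm ahead of it and the grasp point (between the pads) lies 8 mm behind it; z points along the fingers, y is the line along which they close (so a half turn about z gives the same grasp; the last joint's range is limited). The gripper opens to 85 mm and grips with 20 to 120 N. Pads are 22 mm wide; open, the fingers measure 114 mm over their backs; the gripper's body (76 mm by 85 mm) begins 54 mm behind the grasp point. The pads swing forward as they close: fully open they stand 13 mm farther back than shut.
Start: joints at [71.047, 4.979, 10.078, 95.1, 0, 90], TCP at [0.179, 0.52, 0.242] pointing down, gripper open.
Joint ranges: [-179.16, 179.16], [-48.56, 103.87], [-65.8, 70.77], [-126.05, 130.52], [-82.76, 87.17], [-180, 180]. Speed limits (degrees/s): [127.2, 127.2, 147.25, 180, 180, 180].

### API

Orientations are given as [roll, pitch, yaw] about the fixed x, y, z axes, in that order (R = Rz(yaw) Ry(pitch) Rx(roll)).
In Python, from workcell import monitor, cams, ticket gives the robot as it stands.
- The arm moves only by the tool carry_out, never from a script. Its argument "plan" is a list of rows, each an object with "travel": the shift along the world's x, y, z as a fraction of full scale, a list of three; "angular": the turn, a rotation vector about the world's x, y, z as a fraction of full scale, a list of three; "grip": the gripper's target within -1 to 1 (fully open at 1, half-way at 0, shut at -1). In form: [{"travel": [x, y, z], "angular": [ax, ay, az], "grip": grip}, ...]. A call has 1 to 8 rows; each row is the pose to reach, as a shift and turn from the pose commanded when the call began; what a row does not reach only later rows make up. Full scale, the value 1, is 300 mm for a shift and 0.5 rad for a turn. A row lasts 1/12 s, in which the tool goes at most 41.7 mm and 7.16 degrees, less where a joint would pass 70% of its speed; a pose out of reach is approached as far as the arm can. A call with a number of a shift or a turn outside -1 to 1 is refused whole. A call with a gripper value outside its range is refused whole. The fingers move at their own pace and stop on an object; "grip_force" is the grip in N (left out, the last holds). Time passes only in rows, so rows that repeat a pose let the fingers close. It gives the time, the measured TCP pose, the force, the opening and the grip force at its end, in the units of the state.
- monitor.get_obs(): the state, without advancing time (a new reading comes with each control period).
- cams.camera(name): name is "scene" or "top" or "wrist"; returns a dict with "frame" (384x512x3 uint8, red, green, blue), "mtx" (3x3 intrinsics, pixels), "dist" ([k1, k2, p1, p2, k3] as OpenCV has them; the pictures are not rectified), "view" (4x4, takes a point from world to camera coordinates); the wrist camera has in their place "T_tool_cam" (4x4, takes a point from camera to tool coordinates, whose origin is the TCP and whose axes are the flange's). Camera axes: x right, y up, looking along -z (the intrinsics and any distortion apply to the point x, -y, -z); pixel columns grow to the right and rows downward; lengths in m; the calibration is good to about 2 mm. A picture is of the moment at which its call begins: read the wrist's pose just before it. There is no depth.
- ticket.job_done(): hands the job in; it is judged then, once.
The state is a dict: "time": time; "q": joint angles; "qd": joint speeds; "joint_efforts": joint torques, N m; "ee_pos": TCP position; "tcp_rot": TCP orientation; "wrist_force": force on the tool from outside, world axes, zero at the start; "torque": the same for the moment, N m; "opening": finger opening in m; "grasp_force": force on a finger pad.
Only numpy, scipy, OpenCV 4.12 (cv2) and the standard library are available. Lean on these libraries where they do the work, as an engineer would, in place of code of your own. Each camera call takes 0.05 s, during which the arm holds its last target. There are 200 camera calls.

## Working session

There is one attempt and no reset: what is moved stays moved. The work goes in short steps, Python scripts to look and compute and a tool call to move; the robot and the scene stay as the last step left them, time stands still between calls to the robot, and variables do not carry over. Pictures are saved under pics/ and viewed, at most 10 in all, crops included, and the job is handed in when it is done.

Besides the shell and the picture viewer there is one more tool, called in YAML: its name, and indented under it one key for each argument. carry_out: Moves the arm, as the interface text tells. Its arguments: {"type":"object","properties":{"plan":{"type":"array","items":{"type":"object","properties":{"travel":{"type":"array","items":{"type":"number"}},"angular":{"type":"array","items":{"type":"number"}},"grip":{"type":"number"}}}},"grip_force":{"type":"number"}},"required":["plan"]}

```bash
mkdir -p pics; cat > h.py <<'E'
import numpy as np, cv2
from workcell import monitor, cams, ticket
def save(n,f): cv2.imwrite(f'pics/{n}.png',cv2.cvtColor(f,cv2.COLOR_RGB2BGR))
def ray(c,uv):
    p=cv2.undistortPoints(np.array([[uv]],float),np.array(c['mtx']),np.array(c['dist']))[0,0]
    V=np.array(c['view']);R=V[:3,:3];o=-R.T@V[:3,3]
    return o,R.T@np.array([p[0],-p[1],-1.])
def atz(c,uv,z):
    o,d=ray(c,uv);return o+d*(z-o[2])/d[2]
def tri(c1,a,c2,b):
    o1,d1=ray(c1,a);o2,d2=ray(c2,b)
    s=np.linalg.lstsq(np.c_[d1,-d2],o2-o1,rcond=None)[0]
    p,q=o1+s[0]*d1,o2+s[1]*d2
    return (p+q)/2,np.linalg.norm(p-q)
E
python3 - <<'E'
from h import *
import pickle
o=monitor.get_obs();print(o)
C={n:cams.camera(n) for n in('top','scene')}
pickle.dump(C,open('c.pkl','wb'))
for n in C: save(n+'0',cv2.resize(C[n]['frame'],(800,600),interpolation=cv2.INTER_CUBIC))
E
```

```text
{'time': 0.0, 'q': array([7.10475763e+01, 5.01313775e+00, 1.00352367e+01, 9.51002916e+01,
       1.49113165e-03, 9.00004011e+01]), 'qd': array([-0.02925231, -0.04703433, -0.04896648,  0.07528888,  0.05721089,
        0.00426711]), 'joint_efforts': array([-1.58158393e-03, -5.20386672e+01,  4.64801860e+01,  1.62216002e-02,
        8.32992282e-05, -3.04274600e-06]), 'ee_pos': array([0.1785548 , 0.51998493, 0.24157052]), 'tcp_rot': array([-1.79921807e+02, -1.49058285e-03,  1.61047173e+02]), 'wrist_force': array([-0.0089451 ,  0.38397817, -0.07240608]), 'torque': array([0.02471374, 0.00503511, 0.00198883]), 'grasp_force': 0.0, 'opening': 0.08517364047229867}
```

View pics/top0.png

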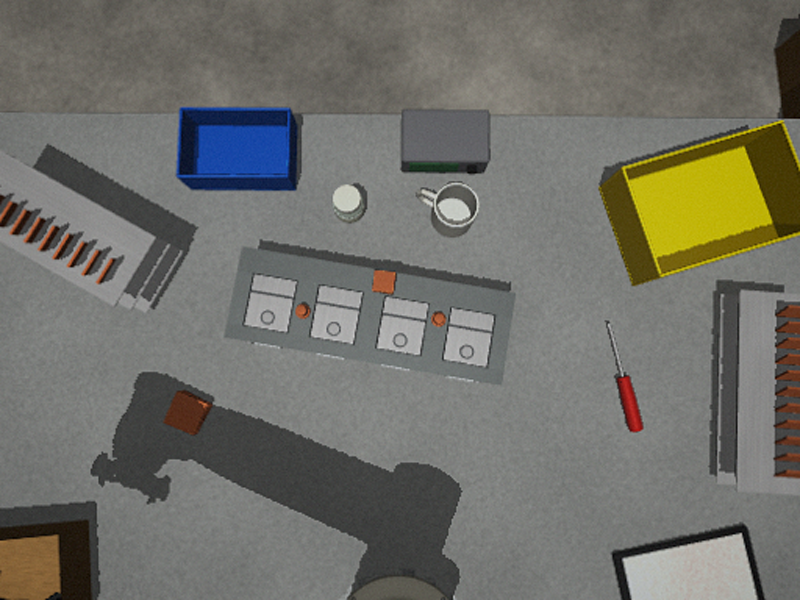

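View pics/scene0.png

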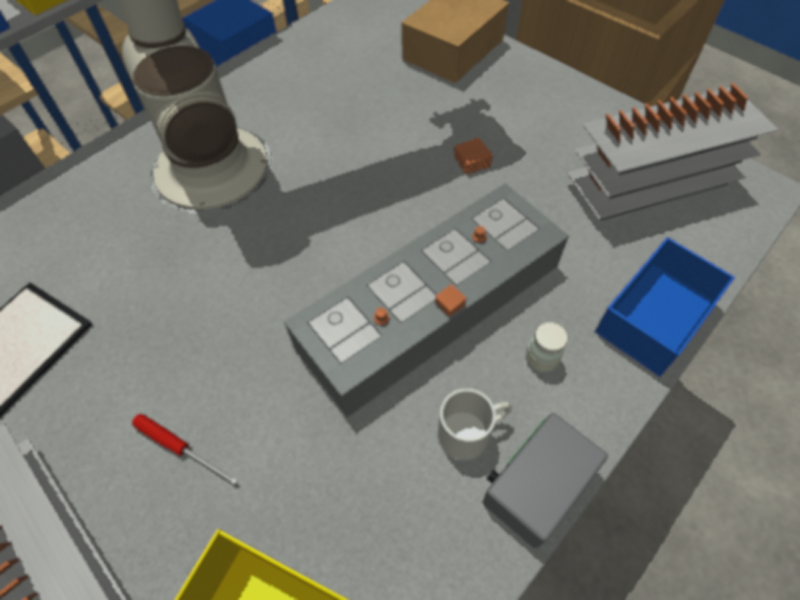

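The top view shows marks 1–4 at (267,317), (334,328), (400,340) and (467,352). In the scene view they are at (496,215), (447,247), (392,283) and (336,318). The bushes stand on ribs 1–2 and 3–4.

```bash
python3 - <<'E'
from h import *
import pickle
C=pickle.load(open('c.pkl','rb'));k=.64
T=[(267,317),(334,328),(400,340),(467,352)];S=[(496,215),(447,247),(392,283),(336,318)]
P=[]
for a,b in zip(T,S):
    p,e=tri(C['top'],np.array(a)*k,C['scene'],np.array(b)*k);q=atz(C['top'],np.array(a)*k,.09);P.append(q)
    print(p.round(4),round(e,4),q.round(4),atz(C['scene'],np.array(b)*k,.09).round(4),np.hypot(*q[:2]))
P=np.array(P);d=P[0]-P[3];print(np.linalg.norm(np.diff(P,axis=0),axis=1),np.degrees(np.arctan2(-d[0],d[1])))
E
```

```text
[0.5704 0.2286 0.0867] 0.0022 [0.5693 0.2272 0.09  ] [0.5726 0.2269 0.09  ] 0.6129868956581983
[0.5525 0.1136 0.088 ] 0.0031 [0.5513 0.1123 0.09  ] [0.5545 0.1135 0.09  ] 0.5626239065795378
[ 5.32e-01 -4.00e-04  8.23e-02] 0.0002 [ 5.316e-01 -4.000e-04  9.000e-02] [ 0.5358 -0.004   0.09  ] 0.5315797381550258
[ 0.5133 -0.1132  0.0877] 0.0042 [ 0.5119 -0.1145  0.09  ] [ 0.516  -0.1125  0.09  ] 0.5245579830938515
[0.11623798 0.11443926 0.11578051] -9.542234295085613
```

carry_out:
  plan:
    - {"travel":[0.65,-0.49,-0.1],"angular":[0,0,0.33],"grip":-1}
    - {"travel":[0.65,-0.49,-0.1],"angular":[0,0,0.33],"grip":-1}
    - {"travel":[0.65,-0.49,-0.1],"angular":[0,0,0.33],"grip":-1}
    - {"travel":[0.65,-0.49,-0.1],"angular":[0,0,0.33],"grip":-1}
    - {"travel":[0.65,-0.49,-0.1],"angular":[0,0,0.33],"grip":-1}
    - {"travel":[0.65,-0.49,-0.1],"angular":[0,0,0.33],"grip":-1}
    - {"travel":[0.65,-0.49,-0.1],"angular":[0,0,0.33],"grip":-1}
    - {"travel":[0.65,-0.49,-0.1],"angular":[0,0,0.33],"grip":-1}
  grip_force: 20

```text
time: 0.77
ee_pos: [0.375, 0.3715, 0.2115]
tcp_rot: [-179.9, -0.0, 170.3]
wrist_force: [-0.6, 0.3, 1.3]
opening: 0.0003
grasp_force: 0.0
```

carry_out:
  plan:
    - {"travel":[0.65,-0.48,-0.2],"angular":[0,0,0],"grip":-1}
    - {"travel":[0.65,-0.48,-0.2],"angular":[0,0,0],"grip":-1}
    - {"travel":[0.65,-0.48,-0.2],"angular":[0,0,0],"grip":-1}
    - {"travel":[0.65,-0.48,-0.2],"angular":[0,0,0],"grip":-1}
    - {"travel":[0.65,-0.48,-0.2],"angular":[0,0,0],"grip":-1}
    - {"travel":[0.65,-0.48,-0.2],"angular":[0,0,0],"grip":-1}
    - {"travel":[0.65,-0.48,-0.2],"angular":[0,0,0],"grip":-1}
    - {"travel":[0.65,-0.48,-0.2],"angular":[0,0,0],"grip":-1}

```text
time: 1.43
ee_pos: [0.5689, 0.2287, 0.1507]
tcp_rot: [-179.9, -0.1, 170.4]
wrist_force: [-0.8, 0.0, 0.2]
opening: -0.0001
grasp_force: 0.0
```

```bash
python3 - <<'E'
from h import *
o=monitor.get_obs();print(o['ee_pos'],o['tcp_rot'])
w=cams.camera('wrist');save('w1',cv2.resize(w['frame'],(800,600)))
from scipy.spatial.transform import Rotation as R
T=np.eye(4);T[:3,:3]=R.from_euler('xyz',o['tcp_rot'],degrees=True).as_matrix();T[:3,3]=o['ee_pos']
w['view']=np.linalg.inv(T@w['T_tool_cam']);import pickle;pickle.dump(w,open('w.pkl','wb'))
# predicted mark and tip in 800 scale
for p in([.570,.2272,.09],[.552,.1128,.09],[*o['ee_pos'][:2],o['ee_pos'][2]-.011]):
    q=w['view'][:3]@np.r_[p,1];uv=w['mtx']@np.array([q[0],-q[1],-q[2]]);print(uv[:2]/uv[2]/.64)
E
```

```text
[0.56889596 0.22871655 0.1507488 ] [-1.79935941e+02 -1.31373719e-01  1.70407292e+02]
[402.50326135 335.09891526]
[138.47387079 337.89861064]
[405.94368522 383.95700165]
```

View pics/w1.png

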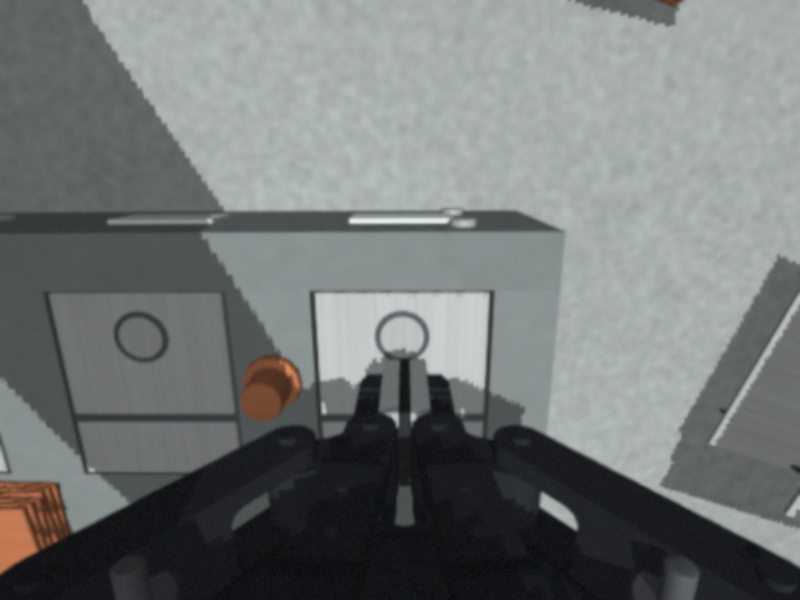

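The wrist view shows mark 1 at (402,336), against a prediction of (402,335), so the position is confirmed. I'll descend now.

carry_out:
  plan:
    - {"travel":[0.003,-0.004,-0.08],"angular":[0,0,0],"grip":-1}
    - {"travel":[0.003,-0.004,-0.14],"angular":[0,0,0],"grip":-1}
    - {"travel":[0.003,-0.004,-0.15],"angular":[0,0,0],"grip":-1}
    - {"travel":[0.003,-0.004,-0.15],"angular":[0,0,0],"grip":-1}
    - {"travel":[0.003,-0.004,-0.15],"angular":[0,0,0],"grip":-1}

```text
time: 1.9
ee_pos: [0.5691, 0.2292, 0.1087]
tcp_rot: [180.0, 0.1, 170.6]
wrist_force: [0.0, 0.3, -0.4]
opening: 0.0
grasp_force: 0.0
```

carry_out:
  plan:
    - {"travel":[0,0,-0.005],"angular":[0,0,0],"grip":-1}
    - {"travel":[0,0,-0.01],"angular":[0,0,0],"grip":-1}
    - {"travel":[0,0,-0.013],"angular":[0,0,0],"grip":-1}
    - {"travel":[0,0,-0.016],"angular":[0,0,0],"grip":-1}
    - {"travel":[0,0,-0.016],"angular":[0,0,0],"grip":-1}

```text
time: 2.32
ee_pos: [0.5696, 0.2279, 0.1025]
tcp_rot: [180.0, 0.0, 170.5]
wrist_force: [0.1, 0.0, 0.2]
opening: -0.0005
grasp_force: 0.0
```

carry_out:
  plan:
    - {"travel":[0,0,-0.003],"angular":[0,0,0],"grip":-1}
    - {"travel":[0,0,-0.006],"angular":[0,0,0],"grip":-1}
    - {"travel":[0,0,-0.009],"angular":[0,0,0],"grip":-1}
    - {"travel":[0,0,-0.009],"angular":[0,0,0],"grip":-1}
    - {"travel":[0,0,-0.009],"angular":[0,0,0],"grip":-1}

```text
time: 2.73
ee_pos: [0.5697, 0.228, 0.1009]
tcp_rot: [180.0, 0.1, 170.5]
wrist_force: [-2.8, -1.3, 8.1]
opening: 0.0
grasp_force: 3.8
```

carry_out:
  plan:
    - {"travel":[0,0,-0.003],"angular":[0,0,0],"grip":-1}
    - {"travel":[0,0,-0.003],"angular":[0,0,0],"grip":-1}
    - {"travel":[0,0,-0.003],"angular":[0,0,0],"grip":-1}

```text
time: 2.98
ee_pos: [0.5697, 0.228, 0.1009]
tcp_rot: [179.9, 0.1, 170.5]
wrist_force: [-5.9, -2.2, 13.7]
opening: -0.0001
grasp_force: 6.5
```

Cover 1 is caught: 13.7 N and no movement. On to cover 2.

carry_out:
  plan:
    - {"travel":[0,0,0.12],"angular":[0,0,0],"grip":-1}
    - {"travel":[0,0,0.17],"angular":[0,0,0],"grip":-1}
    - {"travel":[-0.02,-0.13,0.17],"angular":[0,0,0],"grip":-1}
    - {"travel":[-0.04,-0.26,0.17],"angular":[0,0,0],"grip":-1}
    - {"travel":[-0.059,-0.383,0.17],"angular":[0,0,0],"grip":-1}
    - {"travel":[-0.059,-0.383,0.17],"angular":[0,0,0],"grip":-1}
    - {"travel":[-0.059,-0.383,0.08],"angular":[0,0,0],"grip":-1}
    - {"travel":[-0.059,-0.383,0.04],"angular":[0,0,0],"grip":-1}

```text
time: 3.65
ee_pos: [0.5516, 0.1124, 0.1093]
tcp_rot: [-180.0, -0.0, 170.4]
wrist_force: [-0.3, -0.2, -1.0]
opening: -0.0001
grasp_force: 0.0
```

carry_out:
  plan:
    - {"travel":[0,0,-0.015],"angular":[0,0,0],"grip":-1}
    - {"travel":[0,0,-0.025],"angular":[0,0,0],"grip":-1}
    - {"travel":[0,0,-0.03],"angular":[0,0,0],"grip":-1}
    - {"travel":[0,0,-0.033],"angular":[0,0,0],"grip":-1}
    - {"travel":[0,0,-0.036],"angular":[0,0,0],"grip":-1}
    - {"travel":[0,0,-0.038],"angular":[0,0,0],"grip":-1}
    - {"travel":[0,0,-0.038],"angular":[0,0,0],"grip":-1}
    - {"travel":[0,0,-0.038],"angular":[0,0,0],"grip":-1}

```text
time: 4.32
ee_pos: [0.5522, 0.1135, 0.1009]
tcp_rot: [179.9, 0.1, 170.5]
wrist_force: [-2.5, 0.8, 4.9]
opening: 0.0
grasp_force: 2.7
```

carry_out:
  plan:
    - {"travel":[0,0,-0.003],"angular":[0,0,0],"grip":-1}
    - {"travel":[0,0,-0.005],"angular":[0,0,0],"grip":-1}
    - {"travel":[0,0,-0.005],"angular":[0,0,0],"grip":-1}
    - {"travel":[0,0,-0.005],"angular":[0,0,0],"grip":-1}

```text
time: 4.65
ee_pos: [0.5522, 0.1135, 0.1009]
tcp_rot: [179.9, 0.1, 170.5]
wrist_force: [-7.3, -0.7, 15.5]
opening: 0.0001
grasp_force: 7.7
```

Cover 2 is caught as well. On to cover 3.

carry_out:
  plan:
    - {"travel":[0,0,0.12],"angular":[0,0,0],"grip":-1}
    - {"travel":[0,0,0.17],"angular":[0,0,0],"grip":-1}
    - {"travel":[-0.02,-0.13,0.17],"angular":[0,0,0],"grip":-1}
    - {"travel":[-0.04,-0.26,0.17],"angular":[0,0,0],"grip":-1}
    - {"travel":[-0.062,-0.382,0.17],"angular":[0,0,0],"grip":-1}
    - {"travel":[-0.062,-0.382,0.17],"angular":[0,0,0],"grip":-1}
    - {"travel":[-0.062,-0.382,0.08],"angular":[0,0,0],"grip":-1}
    - {"travel":[-0.062,-0.382,0.04],"angular":[0,0,0],"grip":-1}

```text
time: 5.32
ee_pos: [0.5332, -0.002, 0.1089]
tcp_rot: [180.0, 0.0, 170.4]
wrist_force: [-0.6, 0.3, -0.5]
opening: 0.0002
grasp_force: 0.0
```

carry_out:
  plan:
    - {"travel":[0,0,-0.015],"angular":[0,0,0],"grip":-1}
    - {"travel":[0,0,-0.025],"angular":[0,0,0],"grip":-1}
    - {"travel":[0,0,-0.03],"angular":[0,0,0],"grip":-1}
    - {"travel":[0,0,-0.033],"angular":[0,0,0],"grip":-1}
    - {"travel":[0,0,-0.036],"angular":[0,0,0],"grip":-1}
    - {"travel":[0,0,-0.039],"angular":[0,0,0],"grip":-1}
    - {"travel":[0,0,-0.039],"angular":[0,0,0],"grip":-1}
    - {"travel":[0,0,-0.039],"angular":[0,0,0],"grip":-1}

```text
time: 5.98
ee_pos: [0.5334, -0.001, 0.1009]
tcp_rot: [180.0, 0.1, 170.5]
wrist_force: [-7.7, 1.6, 14.2]
opening: -0.0
grasp_force: 7.0
```

Cover 3 is caught too. On to cover 4.

carry_out:
  plan:
    - {"travel":[0,0,0.12],"angular":[0,0,0],"grip":-1}
    - {"travel":[0,0,0.17],"angular":[0,0,0],"grip":-1}
    - {"travel":[-0.02,-0.13,0.17],"angular":[0,0,0],"grip":-1}
    - {"travel":[-0.04,-0.26,0.17],"angular":[0,0,0],"grip":-1}
    - {"travel":[-0.064,-0.377,0.17],"angular":[0,0,0],"grip":-1}
    - {"travel":[-0.064,-0.377,0.17],"angular":[0,0,0],"grip":-1}
    - {"travel":[-0.064,-0.377,0.08],"angular":[0,0,0],"grip":-1}
    - {"travel":[-0.064,-0.377,0.04],"angular":[0,0,0],"grip":-1}

```text
time: 6.65
ee_pos: [0.514, -0.115, 0.1093]
tcp_rot: [180.0, 0.0, 170.4]
wrist_force: [-0.3, 0.4, -1.3]
opening: 0.0001
grasp_force: 0.0
```

carry_out:
  plan:
    - {"travel":[0,0,-0.015],"angular":[0,0,0],"grip":-1}
    - {"travel":[0,0,-0.025],"angular":[0,0,0],"grip":-1}
    - {"travel":[0,0,-0.03],"angular":[0,0,0],"grip":-1}
    - {"travel":[0,0,-0.033],"angular":[0,0,0],"grip":-1}
    - {"travel":[0,0,-0.036],"angular":[0,0,0],"grip":-1}
    - {"travel":[0,0,-0.04],"angular":[0,0,0],"grip":-1}
    - {"travel":[0,0,-0.04],"angular":[0,0,0],"grip":-1}
    - {"travel":[0,0,-0.04],"angular":[0,0,0],"grip":-1}

```text
time: 7.32
ee_pos: [0.5143, -0.1145, 0.0987]
tcp_rot: [180.0, 0.0, 170.5]
wrist_force: [-0.2, 1.6, 2.6]
opening: 0.0
grasp_force: 1.1
```

Cover 4 rocks: it sank 2 mm at 2.6 N. I'll push it down gently.

carry_out:
  plan:
    - {"travel":[0,0,-0.01],"angular":[0,0,0],"grip":-1}
    - {"travel":[0,0,-0.02],"angular":[0,0,0],"grip":-1}
    - {"travel":[0,0,-0.03],"angular":[0,0,0],"grip":-1}
    - {"travel":[0,0,-0.04],"angular":[0,0,0],"grip":-1}
    - {"travel":[0,0,-0.05],"angular":[0,0,0],"grip":-1}
    - {"travel":[0,0,-0.06],"angular":[0,0,0],"grip":-1}
    - {"travel":[0,0,-0.06],"angular":[0,0,0],"grip":-1}

```text
time: 7.9
ee_pos: [0.5135, -0.1146, 0.0793]
tcp_rot: [-180.0, -0.1, 170.5]
wrist_force: [-0.1, -0.4, 0.0]
opening: -0.0002
grasp_force: 0.0
```

carry_out:
  plan:
    - {"travel":[0,0,-0.01],"angular":[0,0,0],"grip":-1}
    - {"travel":[0,0,-0.02],"angular":[0,0,0],"grip":-1}
    - {"travel":[0,0,-0.03],"angular":[0,0,0],"grip":-1}
    - {"travel":[0,0,-0.035],"angular":[0,0,0],"grip":-1}
    - {"travel":[0,0,-0.035],"angular":[0,0,0],"grip":-1}

```text
time: 8.32
ee_pos: [0.5137, -0.1145, 0.0691]
tcp_rot: [180.0, -0.1, 170.5]
wrist_force: [0.9, -0.4, 0.4]
opening: -0.0001
grasp_force: 0.0
```

carry_out:
  plan:
    - {"travel":[0,0,0.03],"angular":[0,0,0],"grip":-1}
    - {"travel":[0,0,0.1],"angular":[0,0,0],"grip":-1}
    - {"travel":[0,0,0.2],"angular":[0,0,0],"grip":-1}
    - {"travel":[0,0,0.3],"angular":[0,0,0],"grip":-1}
    - {"travel":[-0.2,0,0.4],"angular":[0,0,0],"grip":-1}
    - {"travel":[-0.4,0,0.45],"angular":[0,0,0],"grip":-1}
    - {"travel":[-0.4,0,0.45],"angular":[0,0,0],"grip":-1}
    - {"travel":[-0.4,0,0.45],"angular":[0,0,0],"grip":-1}

```text
time: 8.98
ee_pos: [0.3903, -0.1145, 0.2088]
tcp_rot: [-180.0, 0.2, 170.5]
wrist_force: [-0.5, -0.2, 0.5]
opening: 0.0002
grasp_force: 0.0
```

```bash
python3 - <<'E'
from h import *
print(monitor.get_obs()['ee_pos'])
t=cams.camera('top')['frame'];s=cams.camera('scene')['frame']
save('end',np.hstack([cv2.resize(t[150:250,140:335],(390,200)),cv2.resize(s[110:270,170:370],(400,320))[:200]]) if 0 else np.vstack([cv2.resize(t[150:250,140:340],(560,280)),cv2.resize(s[110:270,170:370],(560,310))]))
E
```

```text
[ 0.39026039 -0.11450931  0.20880471]
```

View pics/end.png

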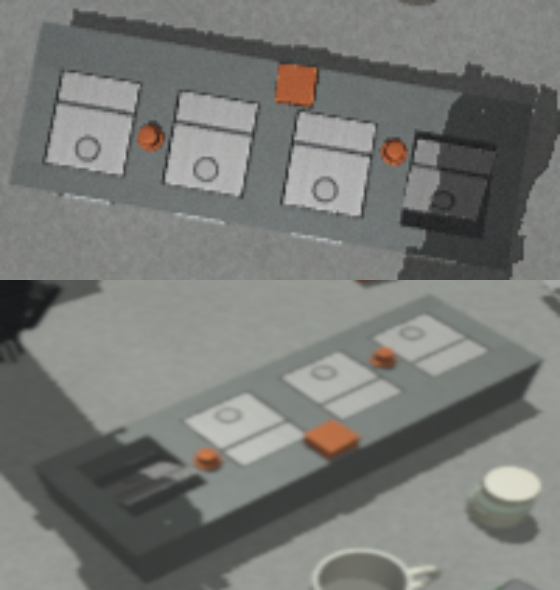

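The top view shows cover 4 tilted, in the gripper's shadow, with everything else in place. I'll check its tilt in an enlarged, brightened crop.

```bash
python3 - <<'E'
from h import *
import pickle
c=cams.camera('top');pickle.dump(c,open('t.pkl','wb'))
f=c['frame'][190:240,275:325].astype(float)*2
save('z',cv2.resize(np.clip(f,0,255).astype(np.uint8),(600,600),interpolation=cv2.INTER_CUBIC))
E
```

```text
(no output)
```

View pics/z.png

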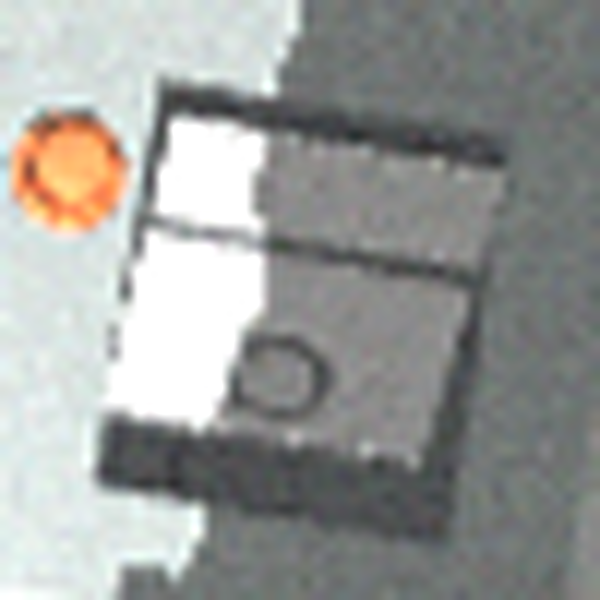

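```bash
python3 - <<'E'
from h import *
import pickle
c=pickle.load(open('t.pkl','rb'))
g=lambda u,v,z:atz(c,(275+(u+.5)/12-.5,190+(v+.5)/12-.5),z)
ex=np.array([.986,-.166]);pin=g(315,245,.09)[:2]
print('slot near',(g(271,508,.09)[:2]-pin)@ex,'far',(g(332,118,.09)[:2]-pin)@ex)
for th in(.4,.5,.6,.7,.8,.9,1.):
    s,k=np.sin(th),np.cos(th)
    print(th,[round(1e3*x,1) for x in((g(268,440,.09-.06*s)[:2]-pin)@ex,-.06*k,(g(281,377,.09-.04*s)[:2]-pin)@ex,-.04*k,(g(335,145,.09+.03*s)[:2]-pin)@ex,.03*k)])
E
```

```text
slot near -0.059118307390617256 far 0.028640918554300905
0.4 [np.float64(-43.6), np.float64(-55.3), np.float64(-29.4), np.float64(-36.8), np.float64(21.6), np.float64(27.6)]
0.5 [np.float64(-43.4), np.float64(-52.7), np.float64(-29.3), np.float64(-35.1), np.float64(21.3), np.float64(26.3)]
0.6 [np.float64(-43.2), np.float64(-49.5), np.float64(-29.1), np.float64(-33.0), np.float64(21.1), np.float64(24.8)]
0.7 [np.float64(-43.0), np.float64(-45.9), np.float64(-28.9), np.float64(-30.6), np.float64(20.8), np.float64(22.9)]
0.8 [np.float64(-42.9), np.float64(-41.8), np.float64(-28.8), np.float64(-27.9), np.float64(20.6), np.float64(20.9)]
0.9 [np.float64(-42.7), np.float64(-37.3), np.float64(-28.6), np.float64(-24.9), np.float64(20.4), np.float64(18.6)]
1.0 [np.float64(-42.6), np.float64(-32.4), np.float64(-28.5), np.float64(-21.6), np.float64(20.2), np.float64(16.2)]
```

All three checks agree on a tilt of about 0.78 rad, well above 0.6, and the arm is clear.

```bash
python3 -c "
from workcell import ticket;print(ticket.job_done())"
```

```text
the job is handed in; nothing more can be done
None
```

Cover 4 was the free one: I pushed it open to about 0.78 rad by camera measurement, covers 1–3 stayed caught and flush, nothing else looked moved, and the job is handed in (no verdict was returned).

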